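# Unlock the walnut dispenser and hold it open

## Task

Get the walnuts out of the child-proof dispenser: take the key with the round head out of the wooden key stand, push it fully home into the lock on top of the dispenser (wiggle it a little, the pins are sticky), and turn it a quarter turn clockwise to the stop, so that all three walnuts run out into the bowl. The lock springs back, so finish while still holding the key turned; leave the square-headed key in the stand, the bowl where it is and the other things on the worktop alone.

Things in the scene. Friction and masses are not known exactly. Their poses are not given: they have to be found in the camera images.
- round_key: Key to use, 42 g: black round head (34 mm disc, 10 mm thick, centre 21 mm and top 38 mm above the origin), collar 20x10x6, steel blade 16 wide, 5 thick, 32 long, tip tapered. Origin: middle of the collar's underside. z up, blade along -z; x along the blade's width; y through the thickness (grip the head's flat faces along y). Stands blade down in a slot of the stand, collar on its top.
- square_key: Wrong key, stays in the stand: like the round key, but with a square head 34 x 10 x 30 mm (top 36 mm above its origin) and a blade 22 mm wide that does not fit the lock. Same origin and axes. It stands in the other slot.
- key_stand: Light wooden block 130 x 56 x 42 mm, fixed to the worktop, origin at the centre of its underside, long side along its x. Two slots in its top, at x = -32 and +32 mm, 37 mm deep, wide along the stand's x; either key can be in either slot.
- dispenser: White box 120 mm deep (x), 180 wide (y), 160 high, fixed to the worktop, origin at the centre of its underside, front along -x. Left half (+y): hopper with a clear window and a clear cover (4 mm above the top); right half (-y): the lock in the top. A chute sticks out of its left side over the bowl.
- lock_mouth (a point): Centre of the key slot in the dispenser's top (x 0, y -48 mm, z 160 mm of it; axes parallel to its own). Slot 18 x 7 mm, 40 deep, small lead-in; unturned, its long side lies along this x, so the key's x goes along it (either way round). Fully home, the key's origin is here. Sticky pins 12 and 23 mm down resist with 5 to 18 N; wiggling helps. Ring round it (30 to 49 mm) 1.5 mm proud.
- lock (a joint): Turn of the lock in rad: 0 unturned, growing clockwise seen from above, to the stop at 1.57. A spring drives it back to 0 (0.06 to 0.2 N m). Play in the slot: the key must turn 0.13 to 0.2 rad more than the lock. Turning slides the hopper's shutter open; the walnuts fall from about 1.0 rad on.
- bowl: White cereal bowl, 162 mm across, 59 mm high, origin at the centre of its underside; stands under the chute.
- walnut_0: Walnut, ball of 23 mm, origin at its centre; starts in the hopper.
- walnut_1: Walnut, as walnut_0.
- walnut_2: Walnut, as walnut_0.
- mug: Bystander, stuck to the worktop: two-tone mug with a handle, 78 x 110 x 97 mm, origin under its centre. A microwave hangs over this left part of the worktop, 0.5 m up and reaching forward to about x = 0.5 m for y above 0.1 m: keep the wrist in front of it.
- salt_mill: Bystander: small salt shaker in front of the dispenser, 44 mm across, 90 mm high, origin under its centre.
- fork: Bystander: steel fork 204 mm long, lying behind and to the right of the dispenser.
- peeler: Bystander, stuck to the worktop: peeler 170 mm long, lying on the left.
- candle: Bystander, stuck to the worktop: candle in a glass, 76 mm across, 90 mm high, origin under its centre.
- cup: Bystander, stuck to the worktop: empty ceramic cup without a handle, 66 mm across, 90 mm high, origin under its centre.
- lemon: Bystander, stuck to the worktop: lemon, 71 mm long, on the left.

How it is judged:
By the outcome, as a careful person would: the job done as asked, in the order asked, and still so for the second after the job is handed in, while the arm keeps its last pose, push and grip.
It also fails if it takes over 48 s, if anything falls off the work surface, if the arm or the gripper's body presses on something with over 40 N, if the wrist force passes 120 N, or if a joint passes its speed limit or range.

## Robot

A 6-joint arm with a two-finger parallel gripper is mounted at the origin on a cart in front of the work surface, level with it; the furniture and walls round the work are solid. World frame = base frame: x ahead of the robot, y to its left, z up, the work surface at z = 0. Lengths are in m, angles in rad, forces in N, time in s.
With the tool pointing down it reaches from about 0.35 to 0.975 m from the base axis. Payload 17.4 kg.
Tool frame: the origin (TCP) lies on the centre line of the jaws, within the pads' length; the fingertips stand 14 mm ahead of it and the grasp point (between the pads) lies 5 mm behind it (tip_reach is the distance from the TCP to the fingertips, in m); z points along the fingers, y is the direction in which the jaws open and shut (so a half turn about z gives the same grasp; the last joint's range is limited). The gripper opens to 85 mm and grips with 20 to 120 N. Pads are 22 mm wide; open, the fingers measure 114 mm over their backs; the gripper's body (76 mm by 85 mm) begins 54 mm behind the grasp point. The pads swing forward as they close: fully open they stand 13 mm farther back than shut.
Start: joints at [1.107, 0.116, 1.442, -0, 1.584, -0.038], TCP at [0.279, 0.615, 0.245] pointing down, gripper open.
Joint ranges: [-2.83, 2.83], [-0.83, 2.19], [0.07, 2.5], [-1.14, 4.28], [0.01, 3], [-2.97, 2.97]. Speed limits (rad/s): [1.89, 1.89, 2.22, 3.14, 3.14, 3.14].

## Interface

Orientations are given as [roll, pitch, yaw] about the fixed x, y, z axes, in that order (R = Rz(yaw) Ry(pitch) Rx(roll)).
In Python, from workcell import read_state, grab_frame, camera_info, close_job, tip_reach gives the robot as it stands.
- The arm moves only by the tool send_rows, never from a script. Its argument "motion" is a list of rows, each an object of numbers: "dx", "dy", "dz": the shift along the tool's x, y, z normalised to -1 to 1, where 1 is 0.05 m; "spin": the turn about the tool's z normalised to -1 to 1, where 1 is 0.12 rad. A call has 1 to 20 rows; each row shifts and turns the commanded pose from where the row before left it, along the tool's axes as they then stand; what a row does not reach is not made up. A row lasts 1/10 s, in which the tool goes at most 50 mm and 8.59 degrees, less where a joint would pass 70% of its speed; a pose out of reach is approached as far as the arm can. A call with a number of a shift or a turn outside -1 to 1 is refused whole. A call with a gripper value outside its range is refused whole. "gripper" is the opening, from -1 (shut) to 1 (fully open), set as the call begins (left out, the last holds). The fingers move at their own pace and stop on an object; the grip force is fixed at half the most. Time passes only in rows, so rows that do not move let the fingers close. It gives the time, the measured TCP pose, the force and the opening at its end, in the units of the state.
- read_state(): the state, without advancing time (a new reading comes with each control period).
- grab_frame(name): name is "side" or "top" or "wrist"; returns (picture, depth): 384x512x3 uint8, blue, green, red; 384x512 float32, m along the optical axis (not along the pixel's ray), 0 where there is no reading.
- camera_info(name): a dict with "fx", "fy", "cx", "cy" (pixels), "R" (3x3) and "t" (3): a world point X has camera coordinates R X + t. Camera axes: x right, y down, z forward; pixel columns grow to the right and rows downward; lengths in m; the calibration is good to about 2 mm. A picture is of the moment at which its call begins: read the wrist's pose just before it. camera_info takes no time and is no camera call; for the wrist camera it gives the pose at the moment of the call.
- close_job(): hands the job in, once; it reports no verdict.
The state is a dict: "time_s": time; "joint_positions": joint angles; "joint_velocities": joint speeds; "joint_efforts": joint torques, N m; "tool_pos": TCP position; "ee_rot": TCP orientation; "wrist_force": force on the tool from outside, world axes, zero at the start; "torque": the same for the moment, N m; "finger_gap": finger opening in m.
Only numpy, scipy, OpenCV 4.12 (cv2) and the standard library are available. Lean on these libraries where they do the work, as an engineer would, in place of code of your own. Each camera call takes 0.05 s, during which the arm holds its last target. There are 200 camera calls.

## Working session

There is one attempt and no reset: what is moved stays moved. The work goes in short steps, Python scripts to look and compute and a tool call to move; the robot and the scene stay as the last step left them, time stands still between calls to the robot, and variables do not carry over. Pictures are saved under pics/ and viewed, about 8 in all and at most 12, crops included, and the job is handed in when it is done.

Besides the shell and the picture viewer there is one more tool, called after "Request:" as name(argument=value, ...), one argument or row to a line, values as JSON. send_rows: Moves the arm, as the interface text tells. Scaled input: -1 to 1 covers 0.05 m each way for a shift and 0.12 rad each way for a turn. Its arguments: {"type":"object","properties":{"motion":{"type":"array"},"gripper":{"type":"number"}},"required":["motion"]}

```bash
mkdir -p pics
python3 - <<'E'
from workcell import *
import cv2,numpy as np
print(read_state(), tip_reach)
for n in("side","top"):
    p,d=grab_frame(n); cv2.imwrite(f"pics/{n}0.png",p); np.save(f"pics/{n}0.npy",d)
    c=camera_info(n); print(n,c)
E
```

```text
{'time_s': 0.0, 'joint_positions': array([ 1.10717604e+00,  1.16507932e-01,  1.44229859e+00,  1.64247589e-05,
        1.58403874e+00, -3.78000400e-02]), 'joint_velocities': array([-0.00021974,  0.00028362,  0.0018067 ,  0.00093587, -0.00153307,
        0.00052947]), 'joint_efforts': array([-1.27287167e-03, -7.31961250e+01, -6.32484984e+01, -7.83629912e-05,
        6.04343688e-03, -4.33878631e-05]), 'tool_pos': array([0.27873796, 0.61454697, 0.24452668]), 'ee_rot': array([-3.14034156e+00, -6.37493688e-05,  2.71577257e+00]), 'wrist_force': array([-0.38447627, -0.31623894,  0.19090353]), 'torque': array([ 0.01648157, -0.02416443,  0.03362326]), 'finger_gap': 0.08534933885734412} 0.014
side {'fx': 348.5188504168753, 'fy': 348.5188504168753, 'cx': 259.1961446905109, 'cy': 195.41911345719618, 'R': array([[ 0.83845377, -0.54496468,  0.00296345],
       [-0.33451726, -0.51894815, -0.78663271],
       [ 0.43022492,  0.65856383, -0.61741412]]), 't': array([-0.39199715,  0.34729448,  0.8648068 ])}
top {'fx': 425.7470101306139, 'fy': 425.7470101306139, 'cx': 258.3527324109397, 'cy': 191.11774425574117, 'R': array([[ 0.00461746, -0.99975484, -0.02165481],
       [-0.99311457, -0.00204976, -0.1171292 ],
       [ 0.1170561 ,  0.02204655, -0.99288057]]), 't': array([0.14462933, 0.56736097, 1.42021869])}
```

View pics/top0.png

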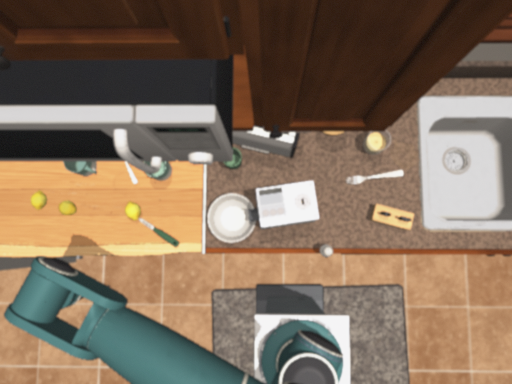

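View pics/side0.png

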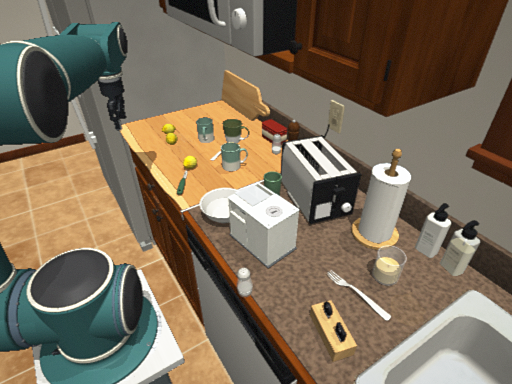

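The top view shows the stand around (393,217), the dispenser around (288,204), with the lock at about (305,200). In the side view the keys are at (333,315) and (341,332).

```bash
cat > h.py <<'E'
from workcell import *
import cv2,numpy as np
def world(n,d,u,v,c=None):
    c=c or camera_info(n); u=np.asarray(u,float);v=np.asarray(v,float)
    z=d[v.astype(int),u.astype(int)]
    P=np.stack([(u-c['cx'])/c['fx']*z,(v-c['cy'])/c['fy']*z,z],-1)
    return (P-c['t'])@c['R']
def cloud(n,d,c=None):
    v,u=np.mgrid[:384,:512]; return world(n,d,u.ravel(),v.ravel(),c).reshape(384,512,3)
E
python3 - <<'E'
from h import *
d=np.load("pics/top0.npy");W=cloud("top",d)
def rect(m):
    P=W[m][:,:2].astype(np.float32); r=cv2.minAreaRect(P*1000); print(len(P),r,cv2.boxPoints(r).round(1).tolist(),W[m][:,2].mean())
reg=np.zeros(d.shape,bool);reg[195:240,365:420]=1
rect(reg&(W[...,2]>.035)&(W[...,2]<.05))
k=reg&(W[...,2]>.055)
n,l,s,c=cv2.connectedComponentsWithStats(k.astype(np.uint8))
for i in range(1,n): print(s[i],W[l==i].mean(0),W[l==i].max(0),W[l==i].min(0))
reg[:]=0;reg[170:240,240:330]=1
rect(reg&(W[...,2]>.15)&(W[...,2]<.18))
a=cv2.imread("pics/top0.png");b=cv2.imread("pics/side0.png")
A=cv2.resize(a[170:240,240:420],None,fx=4.4,fy=4.4,interpolation=2)
B=cv2.resize(b[290:362,300:370],(290,290),interpolation=2)
C=cv2.resize(b[180:270,220:310],(290,290),interpolation=2)
D=np.zeros((600,800,3),np.uint8);D[:A.shape[0],:A.shape[1]]=A;D[310:,:290]=B;D[310:,300:590]=C
cv2.imwrite("pics/c1.png",D)
E
```

```text
562 ((480.51171875, -305.9366455078125), (131.69088745117188, 57.02238464355469), 74.95338439941406) [[435.8999938964844, -362.1000061035156], [491.0, -376.8999938964844], [525.0999755859375, -249.8000030517578], [470.1000061035156, -234.89999389648438]] 0.04138347940161733
[392 196   1   1   1] [0.39654137 0.11444591 1.47969399] [0.39654137 0.11444591 1.47969399] [0.39654137 0.11444591 1.47969399]
[374 200   1   1   1] [0.39654137 0.11444591 1.47969399] [0.39654137 0.11444591 1.47969399] [0.39654137 0.11444591 1.47969399]
[394 202   1   1   1] [0.39654137 0.11444591 1.47969399] [0.39654137 0.11444591 1.47969399] [0.39654137 0.11444591 1.47969399]
[378 212   1   1   1] [0.39654137 0.11444591 1.47969399] [0.39654137 0.11444591 1.47969399] [0.39654137 0.11444591 1.47969399]
[381 212  10   5  38] [ 0.48566609 -0.26297961  0.11000148] [0.49443469 0.11444591 1.47969399] [ 0.39654137 -0.28859649  0.05710532]
[419 215   1   1   1] [0.39654137 0.11444591 1.47969399] [0.39654137 0.11444591 1.47969399] [0.39654137 0.11444591 1.47969399]
[399 217  13   5  44] [ 0.47163476 -0.3353009   0.0732396
[... 672 characters left out ...]
69399] [0.39654137 0.11444591 1.47969399]
[384 233   1   1   1] [0.39654137 0.11444591 1.47969399] [0.39654137 0.11444591 1.47969399] [0.39654137 0.11444591 1.47969399]
[418 232   2   2   2] [0.39654137 0.11444591 1.47969399] [0.39654137 0.11444591 1.47969399] [0.39654137 0.11444591 1.47969399]
[368 237   1   1   1] [0.39654137 0.11444591 1.47969399] [0.39654137 0.11444591 1.47969399] [0.39654137 0.11444591 1.47969399]
2120 ((513.2345581054688, 55.032291412353516), (120.4020004272461, 182.0823974609375), 8.243626594543457) [[440.6000061035156, 136.5], [466.70001220703125, -43.70000076293945], [585.9000244140625, -26.399999618530273], [559.7999877929688, 153.8000030517578]] 0.1606201676694032
```

View pics/c1.png

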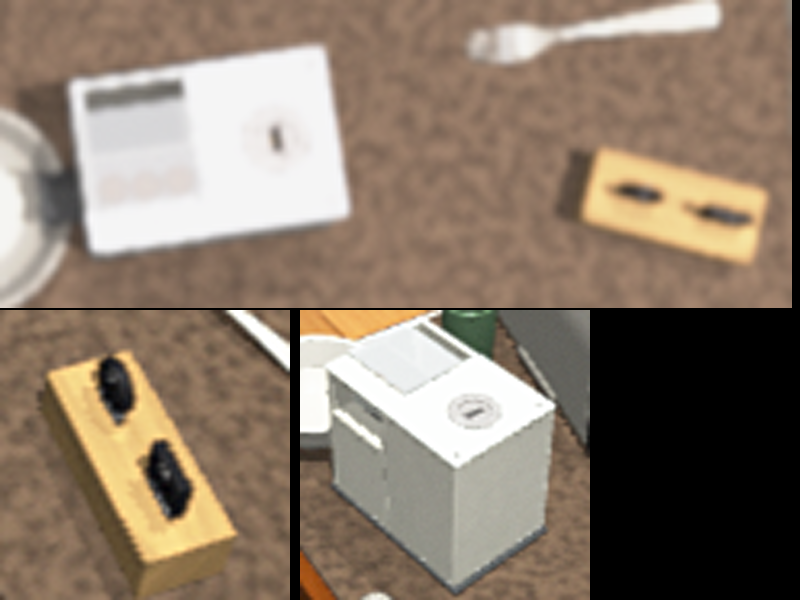

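Round head is the key farther from the stand's front-right end (y ≈ -0.275), square one at y ≈ -0.337. The lock is at about (0.520, 0.0075). First I move above the stand.

Request:
send_rows(
  motion=[
    {"dx": -0.3, "dy": -0.35},
    {"dx": -0.55, "dy": -0.72},
    {"dx": -0.55, "dy": -0.72},
    {"dx": -0.55, "dy": -0.72},
    {"dx": -0.55, "dy": -0.72},
    {"dx": -0.55, "dy": -0.72},
    {"dx": -0.55, "dy": -0.72},
    {"dx": -0.55, "dy": -0.72},
    {"dx": -0.55, "dy": -0.72},
    {"dx": -0.55, "dy": -0.72},
    {"dx": -0.55, "dy": -0.72},
    {"dx": -0.55, "dy": -0.72},
    {"dx": -0.55, "dy": -0.72},
    {"dx": -0.55, "dy": -0.72},
    {"dx": -0.55, "dy": -0.72},
    {"dx": -0.55, "dy": -0.72},
    {"dx": -0.55, "dy": -0.72},
    {"dx": -0.55, "dy": -0.72},
    {"dx": -0.55, "dy": -0.72},
    {"dx": -0.55, "dy": -0.72},
  ],
  gripper=1,
)

```text
validation failed for argument at $.mo...
```

Request:
send_rows(
  motion=[
    {"spin": 0.9, "dz": 0.05},
    {"spin": 0.98, "dz": 0.08},
    {"spin": 0.98, "dz": 0.08},
    {"spin": 0.98, "dz": 0.08},
    {"spin": 0.98, "dz": 0.08},
    {"spin": 0.98, "dz": 0.08},
    {"spin": 0.98, "dz": 0.08},
    {"spin": 0.98, "dz": 0.08},
    {"spin": 0.98, "dz": 0.08},
    {"spin": 0.98, "dz": 0.08},
    {"spin": 0.98, "dz": 0.08},
    {"spin": 0.98, "dz": 0.08},
    {},
    {},
    {},
  ],
)

```text
validation failed for argument at $.mo...
```

Run:
```python
from h import *
s=read_state();print(s['time_s'],s['tool_pos'],s['ee_rot'],s['joint_positions'])
c=camera_info("wrist");p,d=grab_frame("wrist");cv2.imwrite("pics/w1.png",p);np.save("pics/w1.npy",d);np.save("pics/w1c.npy",c,allow_pickle=True)
W=cloud("wrist",d,c);m=(d>0)&(abs(W[...,2]-.041)<.004)&(abs(W[...,0]-.48)<.1)&(abs(W[...,1]+.306)<.1)
print(cv2.minAreaRect((W[m][:,:2]*1000).astype(np.float32)),m.sum())
k=((d>0)&(W[...,2]>.055)&(W[...,2]<.09)&(abs(W[...,0]-.48)<.08)&(abs(W[...,1]+.306)<.08)).astype(np.uint8)
n,l,st,_=cv2.connectedComponentsWithStats(k)
for i in range(1,n):
  if st[i,4]>30:
    Q=W[l==i];print(st[i],Q[:,2].max(),cv2.minAreaRect((Q[:,:2]*1000).astype(np.float32)))
print(c['t'],c['R'],-c['R'].T@c['t'])
```

```text
0.1 [0.2787377  0.61459237 0.24462855] [-3.14053671e+00 -3.94605224e-05  2.71584291e+00] [ 1.10721341e+00  1.16454577e-01  1.44219246e+00 -5.07963869e-07
  1.58400230e+00 -3.78331996e-02]
((0.0, 0.0), (0.0, 0.0), 0.0) 0
[-0.6750024  -0.04115902  0.38002851] [[ 4.13586811e-01  9.10464466e-01 -6.37118536e-04]
 [ 8.65199504e-01 -3.92806696e-01  3.11661223e-01]
 [ 2.83506205e-01 -1.29450206e-01 -9.50193073e-01]] [0.20704241 0.64759293 0.37349807]
```

View pics/w1.png

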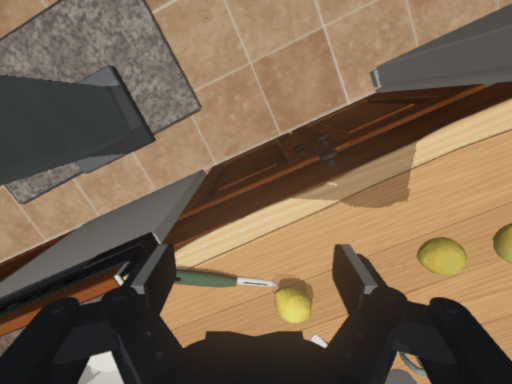

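The moves were refused, so this picture is still from the start pose: fingers at the bottom, lemon and peeler below. Rows probably need all four keys, so I'll try that.

Request:
send_rows(
  motion=[
    {"dx": -0.3, "dy": -0.35, "dz": 0, "spin": 0},
    {"dx": -0.55, "dy": -0.72, "dz": 0, "spin": 0},
  ],
  gripper=1,
)

```text
time_s: 0.35
tool_pos: [0.295, 0.5489, 0.2441]
ee_rot: [-3.14, -0.0, 2.718]
wrist_force: [1.2, -0.3, 0.3]
finger_gap: 0.0853
```

Request:
send_rows(
  motion=[
    {"dx": -0.54, "dy": -0.7, "dz": 0, "spin": 0},
    {"dx": -0.54, "dy": -0.7, "dz": 0, "spin": 0},
    {"dx": -0.54, "dy": -0.7, "dz": 0, "spin": 0},
    {"dx": -0.54, "dy": -0.7, "dz": 0, "spin": 0},
    {"dx": -0.54, "dy": -0.7, "dz": 0, "spin": 0},
    {"dx": -0.54, "dy": -0.7, "dz": 0, "spin": 0},
    {"dx": -0.54, "dy": -0.7, "dz": 0, "spin": 0},
    {"dx": -0.54, "dy": -0.7, "dz": 0, "spin": 0},
    {"dx": -0.54, "dy": -0.7, "dz": 0, "spin": 0},
    {"dx": -0.54, "dy": -0.7, "dz": 0, "spin": 0},
    {"dx": -0.54, "dy": -0.7, "dz": 0, "spin": 0},
    {"dx": -0.54, "dy": -0.7, "dz": 0, "spin": 0},
    {"dx": -0.54, "dy": -0.7, "dz": 0, "spin": 0},
    {"dx": -0.54, "dy": -0.7, "dz": 0, "spin": 0},
    {"dx": -0.54, "dy": -0.7, "dz": 0, "spin": 0},
    {"dx": -0.54, "dy": -0.7, "dz": 0, "spin": 0},
    {"dx": -0.54, "dy": -0.7, "dz": 0, "spin": 0},
    {"dx": -0.54, "dy": -0.7, "dz": 0, "spin": 0},
    {"dx": -0.54, "dy": -0.7, "dz": 0, "spin": 0},
  ],
)

```text
time_s: 2.25
tool_pos: [0.4879, -0.2711, 0.2451]
ee_rot: [3.142, -0.0, 2.715]
wrist_force: [1.6, 0.8, 0.6]
finger_gap: 0.0856
```

Request:
send_rows(
  motion=[
    {"dx": 0, "dy": 0, "dz": 0.08, "spin": 0.9},
    {"dx": 0, "dy": 0, "dz": 0.08, "spin": 0.98},
    {"dx": 0, "dy": 0, "dz": 0.08, "spin": 0.98},
    {"dx": 0, "dy": 0, "dz": 0.08, "spin": 0.98},
    {"dx": 0, "dy": 0, "dz": 0.08, "spin": 0.98},
    {"dx": 0, "dy": 0, "dz": 0.08, "spin": 0.98},
    {"dx": 0, "dy": 0, "dz": 0.08, "spin": 0.98},
    {"dx": 0, "dy": 0, "dz": 0.08, "spin": 0.98},
    {"dx": 0, "dy": 0, "dz": 0.08, "spin": 0.98},
    {"dx": 0, "dy": 0, "dz": 0.08, "spin": 0.98},
    {"dx": 0, "dy": 0, "dz": 0.08, "spin": 0.98},
    {"dx": 0, "dy": 0, "dz": 0.08, "spin": 0.98},
    {"dx": 0, "dy": 0, "dz": 0, "spin": 0},
    {"dx": 0, "dy": 0, "dz": 0, "spin": 0},
  ],
)

```text
time_s: 3.65
tool_pos: [0.4879, -0.269, 0.1973]
ee_rot: [-3.141, -0.0, 1.318]
wrist_force: [-0.9, -0.3, 0.6]
finger_gap: 0.0855
```

Run:
```python
from h import *
s=read_state();print(s['time_s'],s['tool_pos'],s['ee_rot'],s['joint_positions'])
c=camera_info("wrist");p,d=grab_frame("wrist");cv2.imwrite("pics/w2.png",p);np.save("pics/w2.npy",d);np.save("pics/w2c.npy",c,allow_pickle=True)
W=cloud("wrist",d,c);m=(d>0)&(abs(W[...,2]-.041)<.004)&(abs(W[...,0]-.48)<.1)&(abs(W[...,1]+.306)<.1)
print(cv2.minAreaRect((W[m][:,:2]*1000).astype(np.float32)),m.sum())
k=((d>0)&(W[...,2]>.055)&(W[...,2]<.09)&(abs(W[...,0]-.48)<.08)&(abs(W[...,1]+.306)<.08)).astype(np.uint8)
n,l,st,_=cv2.connectedComponentsWithStats(k)
for i in range(1,n):
  if st[i,4]>30:
    Q=W[l==i];print(st[i],Q[:,2].max(),cv2.minAreaRect((Q[:,:2]*1000).astype(np.float32)))
```

```text
3.65 [ 0.48789821 -0.26904476  0.19730705] [-3.14137411e+00 -5.53495656e-05  1.31770145e+00] [-5.49723439e-01 -1.24796888e-01  1.75928760e+00 -1.09700820e-05
  1.50732712e+00 -2.96627867e-01]
((481.9692077636719, -306.08038330078125), (131.0697479248047, 56.10386657714844), 74.97344970703125) 4775
[252 175  11  34 338] 0.08111864149935478 ((490.92340087890625, -274.0145568847656), (33.00796127319336, 9.731345176696777), 75.4419937133789)
[251 231  11  38 355] 0.07957453307044401 ((473.9542236328125, -336.40325927734375), (32.94176483154297, 10.466382026672363), 75.35785675048828)
```

View pics/w2.png

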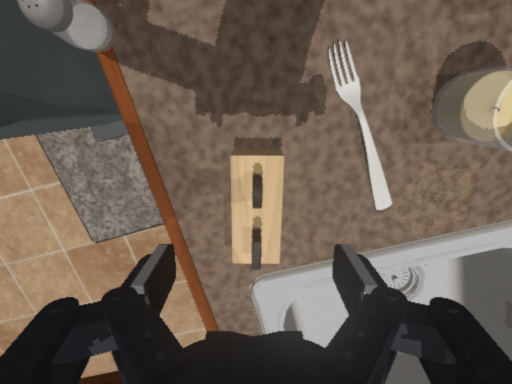

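The wrist view shows the stand at (257,209), with the keys at (257,190) and (256,248). The first one is the round key: its measured top is 81 mm, against 79.5 mm for the other. I correct the pose, descend and grip.

Request:
send_rows(
  motion=[
    {"dx": -0.1, "dy": 0.08, "dz": 0.3, "spin": 0.06},
    {"dx": 0, "dy": 0, "dz": 0.6, "spin": 0},
    {"dx": 0, "dy": 0, "dz": 0.6, "spin": 0},
    {"dx": 0, "dy": 0, "dz": 0.5, "spin": 0},
    {"dx": 0, "dy": 0, "dz": 0.4, "spin": 0},
    {"dx": 0, "dy": 0, "dz": 0.2, "spin": 0},
    {"dx": 0, "dy": 0, "dz": 0.08, "spin": 0},
    {"dx": 0, "dy": 0, "dz": 0, "spin": 0},
  ],
)

```text
time_s: 4.5
tool_pos: [0.4906, -0.275, 0.0632]
ee_rot: [-3.141, -0.0, 1.307]
wrist_force: [-0.7, -0.3, 0.2]
finger_gap: 0.085
```

Request:
send_rows(
  motion=[
    {"dx": 0, "dy": 0, "dz": 0, "spin": 0},
    {"dx": 0, "dy": 0, "dz": 0, "spin": 0},
    {"dx": 0, "dy": 0, "dz": 0, "spin": 0},
    {"dx": 0, "dy": 0, "dz": 0, "spin": 0},
    {"dx": 0, "dy": 0, "dz": 0, "spin": 0},
    {"dx": 0, "dy": 0, "dz": 0, "spin": 0},
    {"dx": 0, "dy": 0, "dz": 0, "spin": 0},
    {"dx": 0, "dy": 0, "dz": 0, "spin": 0},
  ],
  gripper=-1,
)

```text
time_s: 5.3
tool_pos: [0.4906, -0.2749, 0.0635]
ee_rot: [3.142, 0.0, 1.307]
wrist_force: [-1.9, 0.5, 4.2]
finger_gap: 0.0093
```

Request:
send_rows(
  motion=[
    {"dx": 0, "dy": 0, "dz": -0.1, "spin": 0},
    {"dx": 0, "dy": 0, "dz": -0.2, "spin": 0},
    {"dx": 0, "dy": 0, "dz": -0.3, "spin": 0},
    {"dx": 0, "dy": 0, "dz": -0.5, "spin": 0},
    {"dx": 0, "dy": 0, "dz": -0.6, "spin": 0},
    {"dx": 0, "dy": 0, "dz": -0.6, "spin": 0},
    {"dx": 0, "dy": 0, "dz": -0.6, "spin": 0},
    {"dx": 0, "dy": 0, "dz": -0.6, "spin": 0},
    {"dx": 0, "dy": 0, "dz": -0.3, "spin": 0},
    {"dx": 0.4, "dy": -0.06, "dz": 0, "spin": 0},
    {"dx": 0.7, "dy": -0.11, "dz": 0, "spin": 0},
    {"dx": 0.8, "dy": -0.13, "dz": 0, "spin": 0},
    {"dx": 0.8, "dy": -0.13, "dz": 0, "spin": 0},
    {"dx": 0.8, "dy": -0.13, "dz": 0, "spin": 0},
    {"dx": 0.8, "dy": -0.13, "dz": 0, "spin": 0},
    {"dx": 0.7, "dy": -0.11, "dz": 0, "spin": 0},
    {"dx": 0.6, "dy": -0.09, "dz": 0, "spin": 0},
  ],
)

```text
time_s: 7.0
tool_pos: [0.5203, 0.0089, 0.2535]
ee_rot: [3.142, -0.0, 1.308]
wrist_force: [0.5, -0.1, -1.3]
finger_gap: 0.0093
```

Request:
send_rows(
  motion=[
    {"dx": 0, "dy": 0, "dz": 0, "spin": -0.6},
    {"dx": 0, "dy": 0, "dz": 0, "spin": -0.9},
    {"dx": 0, "dy": 0, "dz": 0, "spin": -0.95},
    {"dx": 0, "dy": 0, "dz": 0, "spin": -0.95},
    {"dx": 0, "dy": 0, "dz": 0, "spin": -0.95},
    {"dx": 0, "dy": 0, "dz": 0, "spin": -0.95},
    {"dx": 0, "dy": 0, "dz": 0, "spin": -0.95},
    {"dx": 0, "dy": 0, "dz": 0, "spin": -0.95},
    {"dx": 0, "dy": 0, "dz": 0, "spin": -0.95},
    {"dx": 0, "dy": 0, "dz": 0, "spin": -0.95},
    {"dx": 0, "dy": 0, "dz": 0, "spin": -0.95},
    {"dx": 0, "dy": 0, "dz": 0, "spin": -0.95},
    {"dx": 0, "dy": 0, "dz": 0, "spin": -0.95},
    {"dx": 0, "dy": 0, "dz": 0, "spin": -0.95},
    {"dx": 0, "dy": 0, "dz": 0, "spin": -0.95},
    {"dx": 0, "dy": 0, "dz": 0, "spin": -0.95},
    {"dx": 0, "dy": 0, "dz": 0, "spin": -0.95},
    {"dx": 0, "dy": 0, "dz": 0, "spin": -0.75},
    {"dx": 0, "dy": 0, "dz": 0, "spin": 0},
    {"dx": 0, "dy": 0, "dz": 0, "spin": 0},
  ],
)

```text
time_s: 9.0
tool_pos: [0.5205, 0.007, 0.2534]
ee_rot: [-3.142, -0.0, -2.999]
wrist_force: [-0.4, -0.4, -0.6]
finger_gap: 0.0088
```

Run:
```python
from h import *
s=read_state();print(s['time_s'],s['tool_pos'],s['ee_rot'],s['joint_positions'],s['finger_gap'])
c=camera_info("wrist");p,d=grab_frame("wrist");cv2.imwrite("pics/w3.png",p);np.save("pics/w3.npy",d);np.save("pics/w3c.npy",c,allow_pickle=True)
W=cloud("wrist",d,c);m=(d>0)&(abs(W[...,2]-.161)<.005)&(abs(W[...,0]-.513)<.1)&(abs(W[...,1]-.055)<.12)
r=cv2.minAreaRect((W[m][:,:2]*1000).astype(np.float32));print(r,cv2.boxPoints(r),m.sum())
for q in((.5215,.0075,.16),(.5215,.0075,.2)):
  X=c['R']@np.array(q)+c['t'];print(X[:2]/X[2]*c['fx']+[c['cx'],c['cy']])
```

```text
9.0 [0.52053533 0.00700637 0.25336329] [-3.14156801e+00 -1.02823899e-05 -2.99903511e+00] [-3.55302488e-02 -2.26200229e-01  1.75699116e+00 -2.60988928e-05
  1.61080747e+00 -1.74888516e+00] 0.008778064794259709
((515.2093505859375, 55.10413360595703), (120.84341430664062, 182.41879272460938), 8.262259483337402) [[442.30762  136.68398 ]
 [468.52197  -43.84143 ]
 [588.1111   -26.475708]
 [561.8967   154.0497  ]] 24880
[254.48155315 200.12020814]
[254.64692509 218.79852605]
```

View pics/w3.png

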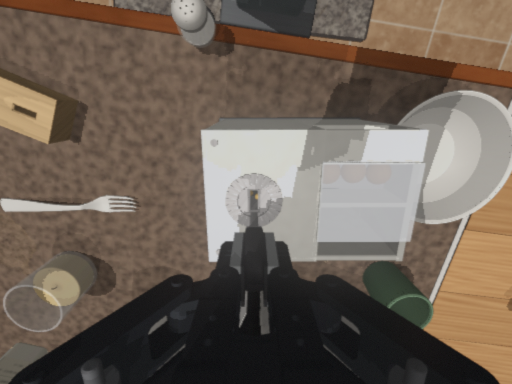

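Run:
```python
from h import *
p=cv2.imread("pics/w3.png");d=np.load("pics/w3.npy");c=np.load("pics/w3c.npy",allow_pickle=True).item();W=cloud("wrist",d,c)
cr=p[165:275,215:295];cv2.imwrite("pics/z1.png",cv2.resize(cr,None,fx=5.4,fy=5.4,interpolation=2))
def proj(q): X=c['R']@np.array(q)+c['t'];return X[:2]/X[2]*c['fx']+[c['cx'],c['cy']]
a=np.radians(8.26);R=np.array([[np.cos(a),-np.sin(a)],[np.sin(a),np.cos(a)]])
for e in((9,3.5),(-9,3.5),(9,-3.5),(-9,-3.5)):
  q=np.array([.5221,.0076])+R@np.array(e)/1000;print('slot',e,proj([*q,.16]))
T=np.array([.5205,.0070])
for z in(.2535-.0635+.010,.2535-.0635+.042):
 for e in((8,2.5),(8,-2.5),(-8,2.5),(-8,-2.5)):
  print('blade',z,e,proj([*(T+R@np.array(e)/1000),z]))
# blade cloud
m=(d>0)&(W[...,2]>.185)&(W[...,2]<.228)&(np.hypot(W[...,0]-.52,W[...,1]-.007)<.03)
ys,xs=np.where(m);print(m.sum())
for v in sorted(set(ys)): 
  q=W[v][m[v]];print(v,xs[ys==v].min(),xs[ys==v].max(),q.mean(0).round(4))
```

```text
slot (9, 3.5) [258.50718404 210.43836778]
slot (-9, 3.5) [258.57607198 190.87468442]
slot (9, -3.5) [250.51419455 210.45577793]
slot (-9, -3.5) [250.39089288 190.89266507]
blade 0.2 (8, 2.5) [257.58727869 227.49439393]
blade 0.2 (8, -2.5) [250.77064606 227.5091315 ]
blade 0.2 (-8, 2.5) [257.63698756 207.13680199]
blade 0.2 (-8, -2.5) [250.64614727 207.15205118]
blade 0.232 (8, 2.5) [258.29757339 249.82242012]
blade 0.232 (8, -2.5) [250.26060698 249.83962584]
blade 0.232 (-8, 2.5) [258.37795137 226.38589211]
blade 0.232 (-8, -2.5) [250.09770669 226.4038027 ]
108
212 250 256 [0.5137 0.0052 0.2067]
213 250 257 [0.5136 0.0055 0.2086]
214 250 257 [0.5137 0.0056 0.21  ]
215 250 257 [0.5139 0.0056 0.2115]
216 250 257 [0.5139 0.0056 0.2131]
217 250 257 [0.5138 0.0056 0.2151]
218 250 257 [0.5137 0.0055 0.217 ]
219 250 257 [0.5135 0.0055 0.219 ]
220 250 257 [0.5138 0.0056 0.2199]
221 250 257 [0.5137 0.0056 0.2216]
222 250 257 [0.5137 0.0056 0.2232]
223 250 257 [0.5137 0.0056 0.2247]
224 250 257 [0.5137 0.0056 0.2263]
225 251 257 [0.5138 0.006  0.2273]
```

View pics/z1.png

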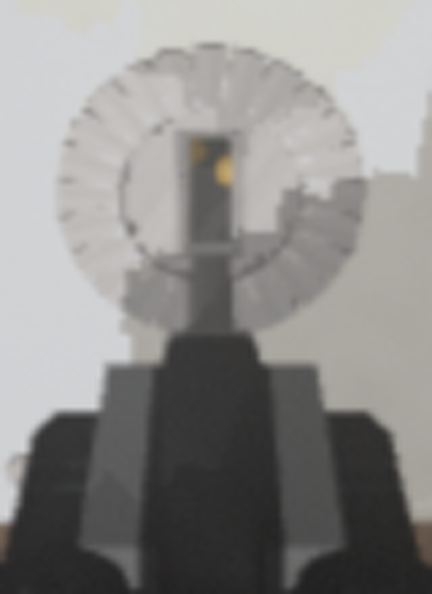

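The zoomed view shows the slot centred at about column 254.0 and row 199.7, and the blade at column 254.07. That puts them within about 0.3 mm laterally. By depth, key and slot are both at x ≈ 0.5216. I lower in stages.

Request:
send_rows(
  motion=[
    {"dx": 0, "dy": 0.005, "dz": 0.15, "spin": 0},
    {"dx": 0, "dy": 0, "dz": 0.3, "spin": 0},
    {"dx": 0, "dy": 0, "dz": 0.2, "spin": 0},
    {"dx": 0, "dy": 0, "dz": 0.07, "spin": 0},
    {"dx": 0, "dy": 0, "dz": 0.04, "spin": 0},
    {"dx": 0, "dy": 0, "dz": 0.04, "spin": 0},
    {"dx": 0, "dy": 0, "dz": 0.04, "spin": 0},
    {"dx": 0, "dy": 0, "dz": 0.04, "spin": 0},
  ],
)

```text
time_s: 9.85
tool_pos: [0.5207, 0.0072, 0.2095]
ee_rot: [-3.141, 0.0, -2.996]
wrist_force: [0.5, 0.5, -0.7]
finger_gap: 0.0091
```

Request:
send_rows(
  motion=[
    {"dx": 0, "dy": 0, "dz": 0.04, "spin": 0},
    {"dx": 0, "dy": 0, "dz": 0.04, "spin": 0},
    {"dx": 0, "dy": 0, "dz": 0.04, "spin": 0},
  ],
)

```text
time_s: 10.15
tool_pos: [0.5206, 0.0073, 0.2032]
ee_rot: [-3.142, 0.0, -2.996]
wrist_force: [0.9, 0.3, -0.9]
finger_gap: 0.0086
```

It is in the slot, 10 mm deep with no side force. Now I push through the pins with a wiggle.

Request:
send_rows(
  motion=[
    {"dx": 0, "dy": 0, "dz": 0.03, "spin": 0.4},
    {"dx": 0, "dy": 0, "dz": 0.03, "spin": -0.8},
    {"dx": 0, "dy": 0, "dz": 0.03, "spin": 0.8},
    {"dx": 0, "dy": 0, "dz": 0.03, "spin": -0.8},
    {"dx": 0, "dy": 0, "dz": 0.03, "spin": 0.4},
  ],
)

```text
time_s: 10.65
tool_pos: [0.5208, 0.0068, 0.196]
ee_rot: [-3.141, 0.001, -2.993]
wrist_force: [-0.1, -1.6, 0.3]
finger_gap: 0.0088
```

Request:
send_rows(
  motion=[
    {"dx": 0, "dy": 0, "dz": 0.03, "spin": 0.4},
    {"dx": 0, "dy": 0, "dz": 0.03, "spin": -0.8},
    {"dx": 0, "dy": 0, "dz": 0.03, "spin": 0.8},
    {"dx": 0, "dy": 0, "dz": 0.03, "spin": -0.8},
    {"dx": 0, "dy": 0, "dz": 0.03, "spin": 0.4},
  ],
)

```text
time_s: 11.15
tool_pos: [0.5208, 0.0071, 0.1888]
ee_rot: [-3.141, 0.001, -2.993]
wrist_force: [-0.6, -0.2, 4.0]
finger_gap: 0.0091
```

Request:
send_rows(
  motion=[
    {"dx": 0, "dy": 0, "dz": 0.03, "spin": 0.4},
    {"dx": 0, "dy": 0, "dz": 0.03, "spin": -0.8},
    {"dx": 0, "dy": 0, "dz": 0.03, "spin": 0.8},
    {"dx": 0, "dy": 0, "dz": 0.03, "spin": -0.8},
    {"dx": 0, "dy": 0, "dz": 0.02, "spin": 0.4},
  ],
)

```text
time_s: 11.65
tool_pos: [0.5207, 0.0072, 0.1816]
ee_rot: [-3.141, 0.001, -2.993]
wrist_force: [-0.9, -0.1, 4.0]
finger_gap: 0.0089
```

Request:
send_rows(
  motion=[
    {"dx": 0, "dy": 0, "dz": 0.02, "spin": 0.4},
    {"dx": 0, "dy": 0, "dz": 0.02, "spin": -0.8},
    {"dx": 0, "dy": 0, "dz": 0, "spin": 0.4},
  ],
)

```text
time_s: 11.95
tool_pos: [0.5211, 0.0072, 0.1813]
ee_rot: [-3.141, 0.002, -2.993]
wrist_force: [-5.2, 0.5, 15.9]
finger_gap: 0.0087
```

Run:
```python
from h import *
s=read_state();print(s['time_s'],s['tool_pos'],s['ee_rot'],s['wrist_force'],s['torque'])
c=camera_info("wrist");p,d=grab_frame("wrist");cv2.imwrite("pics/z2.png",cv2.resize(p[150:330,150:360],None,fx=3.3,fy=3.3,interpolation=2))
```

```text
11.95 [0.52109945 0.00722054 0.18127427] [-3.14109598e+00  2.44825469e-03 -2.99278268e+00] [-5.20391638  0.45124979 15.91287806] [-0.01439159  0.73664504  0.08233424]
```

View pics/z2.png

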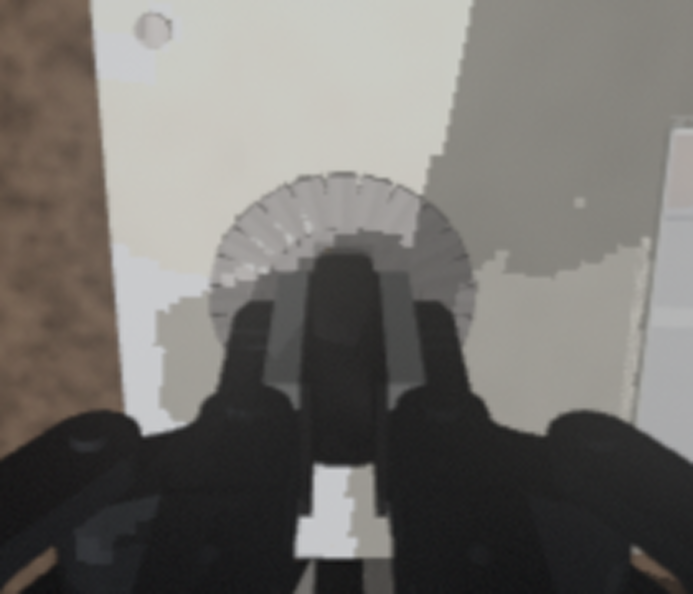

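Seated: the push rose to 16 N and z stopped at 0.1813. Now I turn clockwise.

Request:
send_rows(
  motion=[
    {"dx": 0, "dy": 0.001, "dz": 0, "spin": 0.4},
    {"dx": 0, "dy": 0.002, "dz": 0, "spin": 0.7},
    {"dx": 0, "dy": 0.002, "dz": 0, "spin": 0.7},
    {"dx": 0, "dy": 0.002, "dz": 0, "spin": 0.7},
    {"dx": 0, "dy": 0.002, "dz": 0, "spin": 0.7},
    {"dx": 0, "dy": 0.002, "dz": 0, "spin": 0.7},
    {"dx": 0, "dy": 0.002, "dz": 0, "spin": 0.7},
    {"dx": 0, "dy": 0.002, "dz": 0, "spin": 0.7},
  ],
)

```text
time_s: 12.8
tool_pos: [0.5214, 0.0072, 0.1813]
ee_rot: [-3.141, 0.004, 2.647]
wrist_force: [-1.4, -7.5, 14.2]
finger_gap: 0.009
```

```bash
python3 -c "
from h import *
s=read_state();print(s['time_s'],s['tool_pos'],s['ee_rot'],s['wrist_force'],s['torque'],s['joint_positions'][5])"
```

```text
12.8 [0.5213727  0.00720074 0.18125439] [-3.14136215  0.00353457  2.64726804] [-1.42896026 -7.52925138 14.22281463] [-1.43100762  0.42849564  0.09209816] -1.1104987299944904
```

Request:
send_rows(
  motion=[
    {"dx": 0, "dy": -0.005, "dz": 0, "spin": 0.7},
    {"dx": 0, "dy": 0, "dz": 0, "spin": 0.7},
    {"dx": 0, "dy": 0, "dz": 0, "spin": 0.7},
    {"dx": 0, "dy": 0, "dz": 0, "spin": 0.7},
    {"dx": 0, "dy": 0, "dz": 0, "spin": 0.7},
    {"dx": 0, "dy": 0, "dz": 0, "spin": 0.7},
  ],
)

```text
time_s: 13.4
tool_pos: [0.5212, 0.0069, 0.1813]
ee_rot: [3.14, 0.003, 2.143]
wrist_force: [-3.2, -8.5, 15.8]
finger_gap: 0.0091
```

```bash
python3 -c "
from h import *
s=read_state();print(s['time_s'],s['tool_pos'],s['ee_rot'],s['wrist_force'],s['torque'],s['joint_positions'][5])"
```

```text
13.4 [0.5211689  0.00688124 0.18127106] [3.14040433 0.00321789 2.14319119] [-3.21807539 -8.54788784 15.83813555] [-1.51312088  0.72165906  0.17140301] -0.6069357889190722
```

Request:
send_rows(
  motion=[
    {"dx": 0, "dy": 0, "dz": 0, "spin": 0.7},
    {"dx": 0, "dy": 0, "dz": 0, "spin": 0.7},
    {"dx": 0, "dy": 0, "dz": 0, "spin": 0.7},
    {"dx": 0, "dy": 0, "dz": 0, "spin": 0.7},
    {"dx": 0, "dy": 0, "dz": 0, "spin": 0.7},
    {"dx": 0, "dy": 0, "dz": 0, "spin": 0.7},
  ],
)

```text
time_s: 14.0
tool_pos: [0.521, 0.0068, 0.1813]
ee_rot: [3.14, 0.002, 1.639]
wrist_force: [-5.3, -8.2, 17.0]
finger_gap: 0.0092
```

```bash
python3 -c "
from h import *
s=read_state();print(s['time_s'],s['tool_pos'],s['ee_rot'],s['wrist_force'],s['torque'],s['joint_positions'][5])"
```

```text
14.0 [0.5209998  0.00676115 0.18125366] [3.13952198e+00 2.48527464e-03 1.63916847e+00] [-5.28331737 -8.24991163 16.99234913] [-1.6580474   0.94149481  0.22378197] -0.10297631444385516
```

Request:
send_rows(
  motion=[
    {"dx": 0, "dy": 0, "dz": 0, "spin": 0.4},
    {"dx": 0, "dy": 0, "dz": 0, "spin": 0.3},
    {"dx": 0, "dy": 0, "dz": 0, "spin": 0},
  ],
)

```text
time_s: 14.3
tool_pos: [0.521, 0.0067, 0.1813]
ee_rot: [3.139, 0.002, 1.557]
wrist_force: [-5.9, -8.9, 16.5]
finger_gap: 0.0091
```

```bash
python3 -c "
from h import *
s=read_state();print(s['time_s'],s['tool_pos'],s['ee_rot'],s['wrist_force'],s['torque'],s['joint_positions'][5])"
```

```text
14.3 [0.5209797  0.00672722 0.1812647 ] [3.13937839e+00 2.35103984e-03 1.55719050e+00] [-5.94341208 -8.91178927 16.50224605] [-1.63337071  0.99110066  0.13047572] -0.02103765970088306
```

Request:
send_rows(
  motion=[
    {"dx": 0, "dy": 0, "dz": 0, "spin": 0.4},
    {"dx": 0, "dy": 0, "dz": 0, "spin": 0.4},
    {"dx": 0, "dy": 0, "dz": 0, "spin": 0},
  ],
)

```text
time_s: 14.6
tool_pos: [0.5209, 0.0068, 0.1813]
ee_rot: [3.139, 0.002, 1.461]
wrist_force: [-6.1, -9.6, 16.6]
finger_gap: 0.0089
```

Run:
```python
from h import *
s=read_state();print(s['time_s'],s['tool_pos'],s['ee_rot'],s['wrist_force'],s['torque'],s['joint_positions'][5])
c=camera_info("wrist");w,_=grab_frame("wrist");p,d=grab_frame("top");b,_=grab_frame("side")
D=np.zeros((600,800,3),np.uint8)
D[:300,:400]=cv2.resize(p[165:255,200:320],(400,300),interpolation=2)
D[:300,400:]=cv2.resize(b[170:275,180:320],(400,300),interpolation=2)
D[300:,:400]=cv2.resize(w,(400,300))
D[300:,400:]=cv2.resize(w[180:320,160:347],(400,300),interpolation=2)
cv2.imwrite("pics/f1.png",D);print(read_state()['torque'])
```

```text
14.6 [0.52092476 0.00677961 0.18129222] [3.13924611e+00 2.13809724e-03 1.46138164e+00] [-6.07042926 -9.59342604 16.62624617] [-1.69947909  1.10409683  0.84405344] 0.07487027514317487
[-1.69808531  1.05976504  0.83776517]
```

View pics/f1.png

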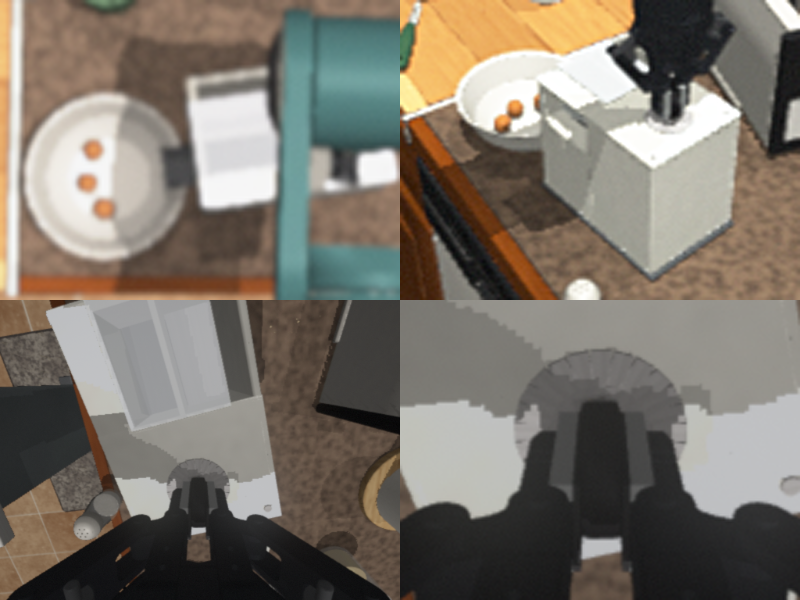

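All three walnuts are in the bowl, at (92,149), (87,183) and (103,208) in the top-left panel. The hopper is empty, and the torque rose to 0.84 N m at the stop. I hold briefly and check that it stays.

Request:
send_rows(
  motion=[
    {"dx": 0, "dy": 0, "dz": 0, "spin": 0},
    {"dx": 0, "dy": 0, "dz": 0, "spin": 0},
    {"dx": 0, "dy": 0, "dz": 0, "spin": 0},
    {"dx": 0, "dy": 0, "dz": 0, "spin": 0},
    {"dx": 0, "dy": 0, "dz": 0, "spin": 0},
    {"dx": 0, "dy": 0, "dz": 0, "spin": 0},
    {"dx": 0, "dy": 0, "dz": 0, "spin": 0},
    {"dx": 0, "dy": 0, "dz": 0, "spin": 0},
  ],
)

```text
time_s: 15.55
tool_pos: [0.5209, 0.0068, 0.1813]
ee_rot: [3.139, 0.002, 1.463]
wrist_force: [-6.9, -9.0, 16.8]
finger_gap: 0.0091
```

Run:
```python
from h import *
s=read_state();print(s['time_s'],s['tool_pos'],s['ee_rot'],s['wrist_force'],s['torque'],s['finger_gap'])
p,d=grab_frame("top");h=cv2.cvtColor(p,cv2.COLOR_BGR2HSV)[165:255,205:258]
n,l,st,ce=cv2.connectedComponentsWithStats(((h[...,1]>110)&(h[...,2]>120)).astype(np.uint8));print([(st[i,4],ce[i]) for i in range(1,n) if st[i,4]>5])
if s['torque'][2]>.4: print('closing',close_job())
```

```text
15.55 [0.52091727 0.00677653 0.1812848 ] [3.13928701e+00 2.19071614e-03 1.46324883e+00] [-6.88779277 -9.00864994 16.76653048] [-1.74879663  1.09171044  0.76356488] 0.0090676566727213
[(np.int32(14), array([22.5       , 44.28571429])), (np.int32(14), array([20.71428571, 54.5       ])), (np.int32(18), array([25.88888889, 62.27777778])), (np.int32(256), array([19.5234375, 85.796875 ]))]
the job is handed in; nothing more can be done
closing None
```

The job is done and handed in: all three walnuts ran out into the bowl, and the arm is still holding the round key turned at the stop. It took about 15.6 s of the 48 s allowed.

- **Key:** I took the round-headed key from the stand and wiggled it past both pins. It seated with about 16 N of push, with the tool stopped within 0.3 mm of the height expected for fully home.
- **Turn:** The tool turned about 1.83 rad clockwise, until the torque jumped from about 0.13–0.22 to 0.84 N m at the stop. It eased only to 0.76 N m over the next second of holding.
- **Walnuts:** The last top-camera check found three walnuts in the bowl. The picture about a second earlier showed the hopper empty.
- **Other things:** I moved nothing else. I did not check the square-headed key's slot again after the grasp.
- **Checks that disagreed:** My first two move calls were refused on format, with no motion. A steady side load of about 10 N stayed on the key while turning, probably because I gripped it about 1 mm off centre. It is well below the limits.

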